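Square a sample rack into the trolley's docking rail

TASK

The specimen cup stands in the way of the sample rack: first lift it out and stand it upright on the trolley top beyond the short end stop of the L-shaped steel gallery (on its right). Then slide the rack, without lifting or tipping it, until its whole long side lies flush against the gallery's long rail, and only then slide it along the rail until its end touches the end stop, still flush when you let go. Leave the bottle, the tub of cotton buds, the tape and the forceps where they are.

Things in the scene. Friction and masses are not known exactly. Their poses are not given: they have to be found in the camera images.
- gallery: Fixed L of flat steel bars on posts (bars 2-12 and 55-66 mm high, caps to 69 mm). Origin: inner corner, on the trolley top. Long rail: runs 310 mm along own +y (left); working face x = 0 faces -x (the robot), bars fill x 0 to 8 mm. End stop: runs 85 mm along own -x; working face y = 0 faces +y, bars fill y -8 to 0 mm. Docked, the rack's origin is at x -39, y 77 mm here, with equal yaws.
- rack: Loose blue tube rack, 78 (own x) x 154 (own y) x 64 mm, 0.2 to 0.4 kg, with three capped tubes held fast in the middle of its +x row (tops 127 mm high): base plate 0-10 mm and top plate 57-64 mm high with one outline, pillars set inside. Origin: centre of underside. It stands left before the long rail, turned up to 0.42 rad, +x side to the rail. Pushed only high up it can tip: push low or over its whole height.
- rack_back_left (a point): Lower corner of the rack at the +x, +y end of its outline (39, 77, 0 mm from its origin).
- rack_back_right (a point): Lower corner of the rack at the +x, -y end of its outline (39, -77, 0 mm from its origin).
- cup: Closed specimen cup with a screw lid, 46 mm across the lid (lid at 46 to 59 mm height), body 42 mm across, 59 mm high, 60 g, standing between the rack and the end stop, 33 mm or more clear of the long rail. Origin: centre of its underside, z up.
- antiseptic_bottle: Dark squeeze bottle with a nozzle, 41x61x99 mm, front right on the trolley; leave alone. Origin: centre of its underside.
- cotton_buds_2: Round tub of cotton buds, 77 mm across, 80 mm high, front right of the middle, on the robot's side of the end stop; leave alone. Origin: centre of its underside.
- tape_2: Roll of black tape lying flat, 59 mm across, 19 mm high, at the front left corner; leave alone. Origin: centre of its underside.
- forceps: Forceps lying flat, 130 (own y) x 16 x 8 mm, along the trolley top's right edge; leave alone. Origin: centre of underside. The cup goes on the clear surface between them and the end stop. World: the top spans x 356-655, y -277 to 347 mm; guard rails 20 mm high along its front (x 359-370) and back (x 621-633) for y -164 to 310 mm.

How it is judged (in metres and radians):
On the way, in this order (a step that is already met when the one before it is completed fails the run):
1. the cup stands upright on the trolley top on the other side of the end stop (y of cup in the frame of gallery below -0.03 m and height (world z) of cup between -0.004 and 0.004 m and angle between cup's own z axis and vertical below 0.1 rad), for 0.2 s.
2. the rack's long side lies flush along the long rail (both corners within 3.5 mm) while its end is still more than 20 mm from the end stop (x of each of rack_back_left, rack_back_right in the frame of gallery above -0.0035 m and y of rack_back_right in the frame of gallery above 0.02 m), for 0.2 s.
At the end, for the whole second after the job is handed in: The rack stands at rest flat on the trolley, both corners of its long side within 3.5 mm of the long rail's face and its end within 3.5 mm of the end stop; the cup stands upright on the trolley top beyond the end stop (its centre more than 30 mm past the stop's working face) (all of step 1 and x of each of rack_back_left, rack_back_right in the frame of gallery above -0.0035 m and y of rack_back_right in the frame of gallery below 0.0035 m and height (world z) of rack below 0.004 m and angle between rack's own z axis and vertical below 0.04 rad and linear speed of rack below 0.01 m/s); the robot touches nothing.
It fails at once if the rack is lifted or tipped (height (world z) of rack above 0.012 m or angle between rack's own z axis and vertical above 0.17 rad).
It fails at once if the cup is tipped over (angle between cup's own z axis and vertical above 0.6 rad).
It fails at once if the bottle, the tub, the tape or the forceps are shifted by more than 15 mm or knocked over (distance of any of antiseptic_bottle, cotton_buds_2, tape_2, forceps from where it was at the start of the episode above 0.015 m or angle between any of antiseptic_bottle, cotton_buds_2's own z axis and vertical above 0.3 rad).
It also fails if it takes over 69 s, if anything falls off the work surface, if the arm or the gripper's body presses on something with over 40 N, if the wrist force passes 120 N, or if a joint passes its speed limit or range.

ROBOT

A 7-joint arm with a two-finger parallel gripper is mounted at the origin on a cart in front of the work surface, level with it; the furniture and walls round the work are solid. World frame = base frame: x ahead of the robot, y to its left, z up, the work surface at z = 0. Lengths are in mm, angles in rad, forces in N, time in s.
With the tool pointing down it reaches from about 400 to 875 mm from the base axis. Payload 6.5 kg.
Tool frame: the origin (TCP) lies between the finger pads; the fingertips stand 11 mm ahead of it and the grasp point (between the pads) lies 8 mm behind it; z points along the fingers, y is the direction in which the jaws open and shut (so a half turn about z gives the same grasp; the last joint's range is limited). The gripper opens to 88 mm and grips with 3 to 60 N. Pads are 18 mm wide; open, the fingers measure 123 mm over their backs; the gripper's body (75 mm by 187 mm) begins 45 mm behind the grasp point.
Start: joints at [1.106, 0.536, -0.004, 1.538, 0.003, 1.067, -0.071], TCP at [252.399, -598.987, 249.716] pointing down, gripper open.
Joint ranges: [-2.7, 2.7], [-0.37, 2.16], [-1.27, 1.26], [0.24, 2.4], [-1.31, 4.45], [0.19, 1.91], [-2.76, 2.76]. Speed limits (rad/s): [2.39, 2.39, 3.14, 3.14, 3.14, 3.14, 3.14].

INTERFACE

Orientations are given as a 3x3 rotation matrix whose columns are the frame's x, y, z axes.
In Python, from workcell import read_state, read_camera, hand_in, look_for gives the robot as it stands.
- The arm moves only by the tool step_arm, never from a script. Its argument "moves" is a list that holds one entry, the list of rows, each a list of 6 numbers: the shift along the tool's x, y, z scaled (see below), then the turn, a rotation vector about the tool's x, y, z scaled (see below). A call has 1 to 12 rows; each row is the pose to reach, as a shift and turn from the pose commanded when the call began, along the tool's axes at that moment, turning the shorter way round; what a row does not reach only later rows make up. The controller multiplies each number of a shift by 20 cm and each number of a turn by pi rad. A row lasts 1/10 s, in which the tool goes at most 50 mm and 8.59 degrees, less where a joint would pass 70% of its speed; a pose out of reach is approached as far as the arm can. A call with a number of a shift or a turn outside -1 to 1 is refused whole. A call with a gripper value outside its range is refused whole. "gripper" is the closure in counts, from 0 (fully open) to 255 (shut), set as the call begins (left out, the last holds). The fingers move at their own pace and stop on an object; "force" is the grip in N (left out, the last holds). Time passes only in rows, so rows that repeat a pose let the fingers close. It gives the time, the measured TCP pose, the force and the opening at its end, in the units of the state.
- read_state(): the state, without advancing time (a new reading comes with each control period).
- read_camera(name): name is "scene" or "top" or "wrist"; returns a dict with "image" (420x560x3 uint8, red, green, blue), "depth" (420x560 float32, mm along the optical axis (not along the pixel's ray), 0 where there is no reading), "intrinsics" (3x3 intrinsics, pixels), "R" (3x3) and "t" (3): a world point X has camera coordinates R X + t. Camera axes: x right, y down, z forward; pixel columns grow to the right and rows downward; lengths in mm; the calibration is good to about 2 mm. A picture is of the moment at which its call begins.
- hand_in(): hands the job in, once; it reports no verdict.
Trained networks look in a picture, given as the dict that the camera call returned (one of the last four; its "shot" number tells which), for a name from the list of things; names that differ only in an ending like _2 or _b are one class to them, and where a whole thing is asked for, a point or a joint stands for the part that bears it (a point fixed in the world has none). Each returns a list of dicts, best first, with "p" (0 to 1); they miss things now and then, are a little off and sometimes report something else, mostly with a low value. They report only what shows in the picture. A call takes as long as a camera call.
- look_for(picture, thing): "extent" ([centre column, centre row, width, height] as shares, 0 to 1, of the picture: columns of its width, rows of its height, round what is visible of it).
The state is a dict: "time_s": time; "joint_positions": joint angles; "joint_velocities": joint speeds; "effort": joint torques, N m; "position": TCP position; "eef_rot": TCP orientation; "ft_force": force on the tool from outside, world axes, zero at the start; "ft_torque": the same for the moment, N m; "width": finger opening in mm.
Only numpy, scipy, OpenCV 4.12 (cv2) and the standard library are available. Lean on these libraries where they do the work, as an engineer would, in place of code of your own. Each camera call takes 0.05 s, during which the arm holds its last target.

## Working session

There is one attempt and no reset: what is moved stays moved. The work goes in short steps, Python scripts to look and compute and a tool call to move; the robot and the scene stay as the last step left them, time stands still between calls to the robot, and variables do not carry over. Pictures are saved under pics/ and viewed, and the job is handed in when it is done.

Besides the shell and the picture viewer there is one more tool, called in YAML: its name, and indented under it one key for each argument. step_arm: Moves the arm, as the interface text tells. Shifts and turns lie within -1 to 1; 1 stands for 20 cm of shift or pi rad of turn. Its arguments: {"type":"object","properties":{"moves":{"type":"array"},"gripper":{"type":"number"},"force":{"type":"number"}},"required":["moves"]}

```bash
ls; mkdir -p pics; python3 - <<'E'
from workcell import *
import cv2,pickle
s=read_state();print(s)
for n in ("scene","top"):
    p=read_camera(n);cv2.imwrite(f"pics/a_{n}.png",p["image"][:,:,::-1]);pickle.dump(p,open(f"a_{n}.pkl","wb"))
    print(n,p["intrinsics"],p["R"],p["t"])
    for t in ["gallery","rack","cup","forceps","cotton_buds_2"]:
        print(t,[(round(d["p"],2),[round(v,3) for v in d["extent"]]) for d in look_for(p,t)[:2]])
E
```

```text
pics
{'time_s': 0.0, 'joint_positions': array([ 1.10578115,  0.53715166, -0.00445587,  1.5388667 ,  0.0025983 ,
        1.06728818, -0.07119647]), 'joint_velocities': array([ 2.68059314e-04, -3.22751903e-04, -1.05192249e-03, -8.14781878e-04,
        8.60529694e-04,  8.25930018e-05,  8.50941458e-04]), 'effort': array([ 1.05917341e-03, -5.70990944e+01,  9.91311371e-01, -2.51609838e+01,
       -5.62669057e-02,  1.79166481e-02,  1.38374894e-04]), 'position': array([ 252.17770903, -598.44415812,  248.85080023]), 'eef_rot': array([[ 9.21486950e-01,  3.88408561e-01, -7.68080148e-04],
       [ 3.88409304e-01, -9.21485695e-01,  1.52566113e-03],
       [-1.15195023e-04, -1.70420630e-03, -9.99998541e-01]]), 'ft_force': array([1.13830176, 0.04225542, 0.2889603 ]), 'ft_torque': array([ 0.01550421, -0.03583434, -0.04104536]), 'width': 88.03743675672028}
scene [[389.41412808   0.         277.91071263]
 [  0.         389.41412808 204.26818631]
 [  0.           0.           1.        ]] [[ 0.77222343 -0.63513257  0.01666097]
 [-0.41788985 -0.52749308 -0.73967501]
 [ 0.47858024  0.56423193 -0.67275797]] [-375.02190141  266.92756249  614.61505889]
gallery [(0.66, [0.557, 0.495, 0.162, 0.272])]
rack [(0.86, [0.443, 0.445, 0.089, 0.178])]
cup [(0.63, [0.542, 0.547, 0.03, 0.082])]
forceps [(0.85, [0.71, 0.692, 0.098, 0.1]), (0.2, [0.545, 0.542, 0.043, 0.083])]
cotton_buds_2 [(0.7, [0.537, 0.661, 0.087, 0.131])]
top [[513.67677789   0.         281.60496156]
 [  0.         513.67677789 210.06424154]
 [  0.           0.           1.        ]] [[-1.72957113e-02 -9.99850382e-01  2.67745460e-04]
 [-9.87332776e-01  1.70369359e-02 -1.57745782e-01]
 [ 1.57717619e-01 -2.99267937e-03 -9.87479720e-01]] [  52.16791657  492.16215454 1034.39135432]
gallery [(0.68, [0.51, 0.435, 0.276, 0.119])]
rack [(0.68, [0.431, 0.493, 0.144, 0.136])]
cup [(0.61, [0.578, 0.474, 0.04, 0.057])]
forceps []
cotton_buds_2 [(0.89, [0.664, 0.578, 0.072, 0.086])]
```

View pics/a_top.png

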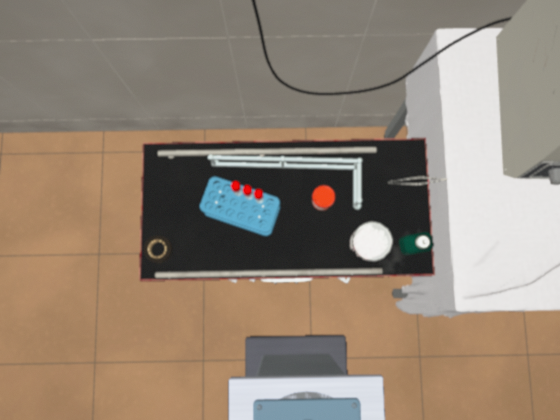

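View pics/a_scene.png

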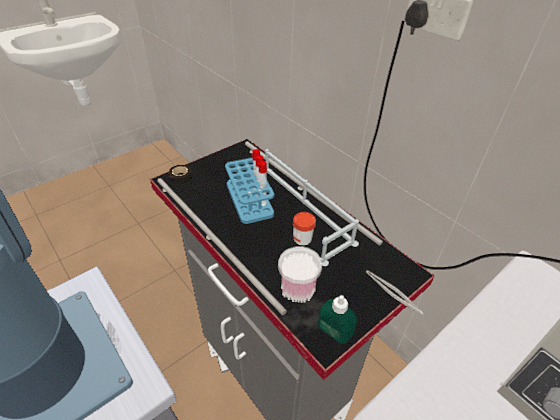

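The top view shows the rack at about (241,206), turned, with the cup lid at (323,197). The gallery rail runs from (212,158) to (360,162) and its end stop runs down to (357,207). The forceps are at (415,181), the tub at (372,241) and the bottle at (415,243). Next I measure positions from depth.

```bash
cat > h.py <<'E'
import numpy as np,cv2,pickle
def cloud(p):
    d=p["depth"];K=p["intrinsics"];v,u=np.mgrid[:d.shape[0],:d.shape[1]]
    c=np.stack([(u-K[0,2])/K[0,0]*d,(v-K[1,2])/K[1,1]*d,d],-1)
    X=(c-p["t"])@p["R"]; X[d<=0]=np.nan
    return X
def unproj(p,u,v,z):
    K=p["intrinsics"];r=np.array([(u-K[0,2])/K[0,0],(v-K[1,2])/K[1,1],1])@p["R"]
    o=-p["R"].T@p["t"]; return o+r*(z-o[2])/r[2]
def proj(p,X):
    c=p["R"]@np.asarray(X,float)+p["t"];return p["intrinsics"]@(c/c[2])
E
python3 - <<'E'
from h import *
for n in("top","scene"):
    p=pickle.load(open(f"a_{n}.pkl","rb"));X=cloud(p);im=p["image"].astype(int)
    hsv=cv2.cvtColor(p["image"],cv2.COLOR_RGB2HSV)
    on=(X[...,0]>356)&(X[...,0]<655)&(X[...,1]>-277)&(X[...,1]<347)
    tab=on&(hsv[...,2]<40)
    print(n,"table z",np.nanmedian(X[tab][:,2]))
    red=on&((hsv[...,0]<8)|(hsv[...,0]>172))&(hsv[...,1]>150)&(hsv[...,2]>120)
    k,l,st,ce=cv2.connectedComponentsWithStats(red.astype(np.uint8))
    for i in range(1,k):
        if st[i,4]>15:
            q=X[l==i]; q=q[q[:,2]>q[:,2].max()-6];print("red",ce[i],st[i],q.mean(0),(q.min(0)+q.max(0))/2,q.max(0)-q.min(0))
    blue=on&(hsv[...,0]>90)&(hsv[...,0]<115)&(hsv[...,1]>90)&(X[...,2]>54)&(X[...,2]<72)
    q=X[blue];print("blue",len(q),np.median(q[:,2]))
    r=cv2.minAreaRect(q[:,:2].astype(np.float32));print(r)
    gal=on&(hsv[...,1]<60)&(hsv[...,2]>100)&(X[...,2]>52)&(X[...,2]<75)
    q=X[gal];print("gal",len(q));
    np.save(f"gal_{n}.npy",q)
    cv2.imwrite(f"pics/m_{n}.png",np.hstack([cv2.resize((m*255).astype(np.uint8)[120:300,130:450],None,fx=1.2,fy=1.2) for m in(blue,gal)]))
E
```

```text
top table z -1.4705778464897679
red [235.27777778 185.31944444] [231 180   9  11  72] [528.19561006 132.65718814 125.98077219] [527.64510861 133.06148265 126.52011378] [16.6431986  15.49991249  5.83565495]
red [246.875      189.31944444] [243 185   9  10  72] [520.0544088  110.72679753 126.17357847] [519.26787204 110.99997347 126.9314933 ] [16.47069061 13.72453999  5.71306981]
red [323.3056872  195.98341232] [312 185  23  23 422] [516.18855109 -42.64648499  57.67918415] [517.1420865  -43.15854555  58.69098448] [44.18312782 43.68030196  5.97283946]
red [257.98529412 193.23529412] [254 189   9  10  68] [511.48622755  89.79995459 126.51882133] [511.39061701  88.89914464 127.07969647] [15.84817739 15.4263592   5.61661019]
blue 1669 62.80557709902058
((502.1944580078125, 130.21682739257812), (153.4365692138672, 77.58470153808594), 70.48649597167969)
gal 980
scene table z -0.216088213249141
red [259.11650485 160.69417476] [252 149  15  24 206] [517.76980852 107.36707009 126.42068615] [519.19055769 109.09422565 126.56537873] [33.14646262 60.22614291  5.93375934]
red [303.97252747 221.07417582] [293 212  23  19 364] [515.28805289 -45.11336074  58.06279451] [515.70168537 -43.69996897  58.0724804 ] [45.33295518 44.23485549  5.97718482]
blue 1059 63.60172160383452
((501.3909606933594, 129.28807067871094), (154.9031524658203, 76.70709228515625), 70.0160140991211)
gal 955
```

```bash
python3 - <<'E'
from h import *
p=pickle.load(open("a_top.pkl","rb"))
cv2.imwrite("pics/crop.png",cv2.resize(p["image"][140:285,140:440,::-1],None,fx=2.66,fy=2.66,interpolation=cv2.INTER_CUBIC))
E
```

```text
(no output)
```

View pics/m_top.png

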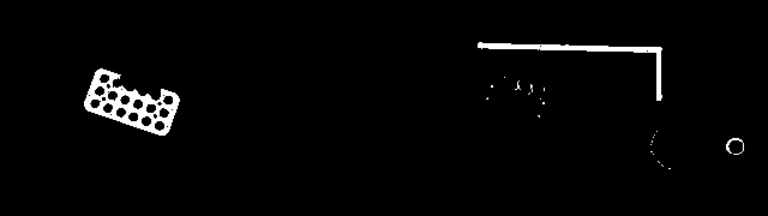

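View pics/crop.png

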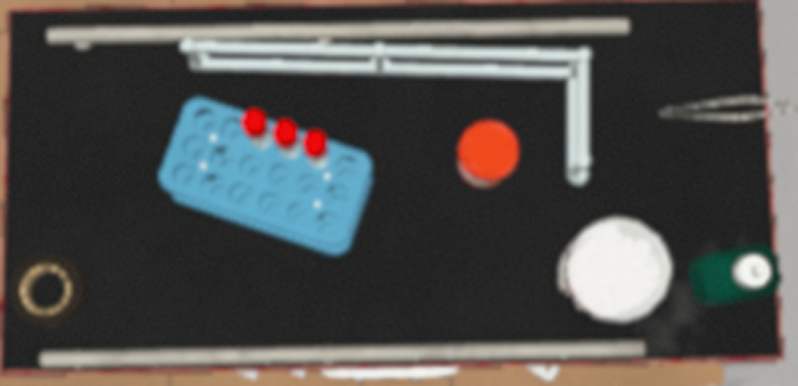

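```bash
python3 - <<'E'
from h import *
from scipy.optimize import least_squares
for n in("top","scene"):
    q=np.load(f"gal_{n}.npy");p=pickle.load(open(f"a_{n}.pkl","rb"))
    q=q[(q[:,2]>52)]
    # model strips: rail centre x=4 y -8..310 ; stop centre y=-4, x -85..8
    def sd(P,q):
        x0,y0,a=P;c,s=np.cos(a),np.sin(a);d=q[:,:2]-[x0,y0];gx=d[:,0]*c+d[:,1]*s;gy=-d[:,0]*s+d[:,1]*c
        def box(gx,gy,x1,x2,y1,y2):
            dx=np.maximum(np.maximum(x1-gx,gx-x2),0);dy=np.maximum(np.maximum(y1-gy,gy-y2),0);return np.hypot(dx,dy)
        return np.minimum(box(gx,gy,4,4,-4,306),box(gx,gy,-81,4,-4,-4))
    P=np.array([555,-110,0.0])
    for it in range(4):
        k=sd(P,q)<(25,15,10,8)[it]
        r=least_squares(lambda P:sd(P,q[k]),P,loss="soft_l1",f_scale=3,x_scale=[1,1,.01]);P=r.x
        print(n,P,k.sum(),np.median(sd(P,q[k])))
    c,s=np.cos(P[2]),np.sin(P[2]);d=q[k][:,:2]-P[:2];gx=d[:,0]*c+d[:,1]*s;gy=-d[:,0]*s+d[:,1]*c
    m=(gy>20)&(gy<290);print("rail x",np.percentile(gx[m],[2,25,50,75,98]),"y ext",gy.max())
    m=(gx<-15);print("stop y",np.percentile(gy[m],[2,25,50,75,98]),gx.min(), "z",np.median(q[k][:,2]))
    # overlay
    im=cv2.resize(p["image"],None,fx=3,fy=3,interpolation=cv2.INTER_CUBIC)
    def pl(pts,z,col):
        w=[proj(p,[P[0]+x*c-y*s,P[1]+x*s+y*c,z])[:2]*3+1 for x,y in pts]
        cv2.polylines(im,[np.int32(np.round(w))],False,col,1)
    pl([(-85,0),(0,0),(0,310)],66,(255,0,0));pl([(-85,0),(0,0),(0,310)],2,(0,255,0))
    cv2.imwrite(f"pics/g_{n}.png",(im[420:720,560:1160] if n=="top" else im[400:850,700:1200])[:,:,::-1])
    rx,ry,ya=501.5,129.8,-.345
E
```

```text
top [ 5.74820221e+02 -1.10873961e+02  1.56101851e-02] 166 2.179001073156699
top [ 5.84447723e+02 -1.12704003e+02 -2.62822709e-02] 359 1.5172814714237557
top [ 5.85058359e+02 -1.13280153e+02 -4.13988422e-02] 855 2.213059810433877
top [ 5.85011452e+02 -1.13298595e+02 -4.19269752e-02] 860 2.2279806080050375
rail x [0.5176558  1.77201939 3.89129879 6.18848112 8.72368961] y ext 308.8148811787736
stop y [-7.83905337 -6.25342693 -4.41921483 -2.16344239 -0.7417381 ] -83.92667551602985 z 63.8823439459583
scene [ 5.75754084e+02 -1.16707811e+02 -5.21107918e-02] 202 1.7413299200619519
scene [ 5.82929256e+02 -1.16644561e+02 -4.23774865e-02] 796 1.6464154095263175
scene [ 5.82929273e+02 -1.16644546e+02 -4.23773929e-02] 796 1.6464217342295404
scene [ 5.82929270e+02 -1.16644548e+02 -4.23774056e-02] 796 1.646420875538654
rail x [1.15281761 2.44327492 3.36764318 5.68467637 9.83767577] y ext 311.23642948916876
stop y [-6.47846906 -5.63640411 -4.41092676 -1.82562525  1.5768033 ] -83.65839950322159 z 64.42057094165598
```

View pics/g_top.png

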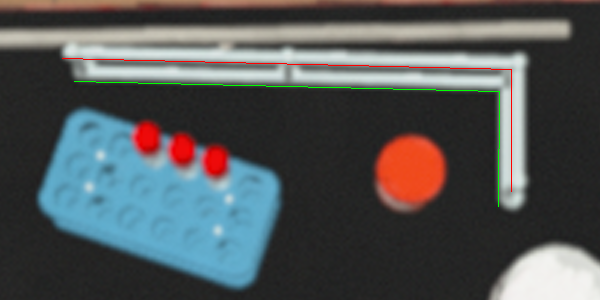

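View pics/g_scene.png

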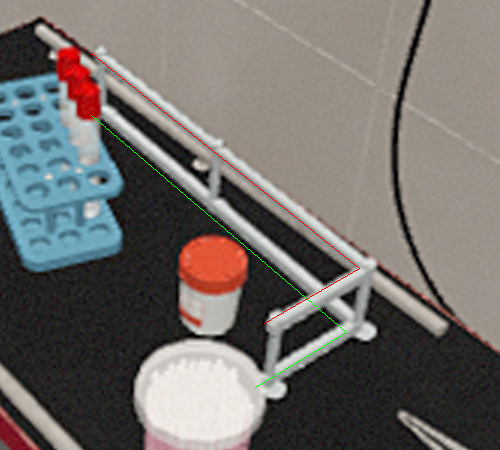

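Both overlays agree to about 3 mm: gallery origin near (584,-114.5), yaw -0.042, and cup at (516,-44). Next I measure the forceps, tub and bottle, and plan the cup transfer.

```bash
python3 - <<'E'
from h import *
p=pickle.load(open("a_top.pkl","rb"))
for n,u,v,z in [("forceps tip",388,182,6),("forceps end",443,180,6),("tub",372,241,80),("tub l",351,241,60),("tub top edge",372,222,80),("nozzle",423,241,99),("bottle corner",402,235,75),("tape",157,249,19)]: print(n,unproj(p,u,v,z).round())
# goal pose of tool for cup: x yaw
from workcell import read_state
s=read_state();R=s["eef_rot"]
print(R.T@(np.array([516,-44,180])-s["position"])/200, (1.529-np.arctan2(R[1,0],R[0,0]))/np.pi)
E
```

```text
forceps tip [ 556. -189.    6.]
forceps end [ 558. -309.    6.]
tub [ 421. -135.   80.]
tub l [424. -96.  60.]
tub top edge [ 459. -137.   80.]
nozzle [ 417. -231.   99.]
bottle corner [ 433. -197.   75.]
tape [418. 307.  19.]
[ 2.29228341 -2.04493362  0.34849047] 0.359707996585262
```

step_arm:
  moves:
    - [[1.0, -0.892, 0.1, 0, 0, -0.27], [1.0, -0.892, 0.1, 0, 0, -0.27], [1.0, -0.892, 0.1, 0, 0, -0.27], [1.0, -0.892, 0.1, 0, 0, -0.27], [1.0, -0.892, 0.1, 0, 0, -0.27], [1.0, -0.892, 0.1, 0, 0, -0.27]]
  gripper: 0
  force: 20

```text
time_s: 1.2
position: [369.7, -351.9, 229.7]
eef_rot: [[0.307, 0.952, 0.001], [0.952, -0.307, 0.002], [0.002, 0.0, -1.0]]
ft_force: [-0.4, -0.5, -0.4]
width: 88.0
```

```bash
cat > g.py <<'E'
import sys,numpy as np
from workcell import read_state
s=read_state();R=s["eef_rot"];P=s["position"]
print("t",round(s["time_s"],2),"P",P.round(1),"yaw",round(np.arctan2(R[1,0],R[0,0]),4),"F",s["ft_force"].round(1),"w",round(s["width"],1),"tilt",round(float(np.arccos(-R[2,2])),4))
if len(sys.argv)>1:
    T=np.array(list(map(float,sys.argv[1:4])));yaw=float(sys.argv[4])
    print("shift",(R.T@(T-P)/200).round(4),"turnz",round(-(yaw-np.arctan2(R[1,0],R[0,0]))/np.pi,4))
E
python3 g.py 516 -44 100 1.5708
```

```text
t 1.2 P [ 369.7 -351.9  229.7] yaw 1.2588 F [-0.4 -0.5 -0.4] w 88.0 tilt 0.0019
shift [1.6883 0.2233 0.6519] turnz -0.0993
```

step_arm:
  moves:
    - [[1.0, 0.132, 0.2, 0, 0, -0.0993], [1.0, 0.132, 0.2, 0, 0, -0.0993], [1.0, 0.132, 0.2, 0, 0, -0.0993], [1.0, 0.132, 0.2, 0, 0, -0.0993], [1.0, 0.132, 0.2, 0, 0, -0.0993]]

```text
time_s: 1.7
position: [458.3, -169.1, 189.3]
eef_rot: [[0.003, 1.0, 0.001], [1.0, -0.003, 0.003], [0.003, 0.001, -1.0]]
ft_force: [0.6, -0.3, -0.2]
width: 88.0
```

```bash
python3 g.py 516 -44 100 1.5708
```

```text
t 1.7 P [ 458.3 -169.1  189.3] yaw 1.5682 F [ 0.6 -0.3 -0.2] w 88.0 tilt 0.0033
shift [0.6251 0.2863 0.4489] turnz -0.0008
```

step_arm:
  moves:
    - [[0.6251, 0.287, 0.2, 0, 0, 0], [0.6251, 0.287, 0.2, 0, 0, 0], [0.6251, 0.287, 0.2, 0, 0, 0], [0.6251, 0.287, 0.3, 0, 0, 0], [0.6251, 0.287, 0.4, 0, 0, 0], [0.6251, 0.287, 0.4, 0, 0, 0]]

```text
time_s: 2.3
position: [513.3, -51.7, 107.8]
eef_rot: [[0.012, 1.0, -0.004], [1.0, -0.012, -0.0], [-0.0, -0.004, -1.0]]
ft_force: [-0.5, 0.6, -0.1]
width: 88.4
```

```bash
python3 g.py 516 -44 44 1.5708; python3 - <<'E'
from workcell import *
from h import *
p=read_camera("wrist");cv2.imwrite("pics/w1.png",p["image"][:,:,::-1])
E
```

```text
t 2.3 P [513.3 -51.7 107.8] yaw 1.5592 F [-0.5  0.6 -0.1] w 88.4 tilt 0.0043
shift [0.0388 0.0145 0.3187] turnz -0.0037
```

View pics/w1.png

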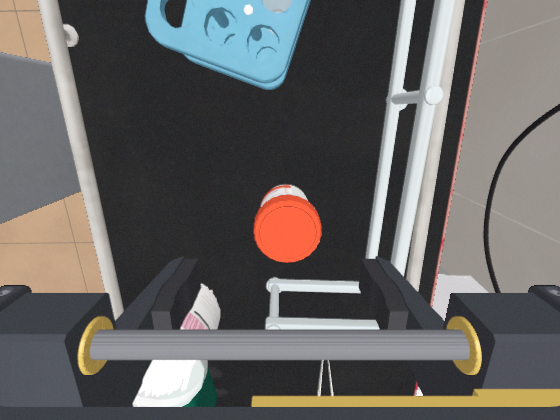

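The wrist view shows the lid at (288,229), midway between the finger pads at about columns 185 and 375. I let the arm settle and refine the lid centre from the wrist depth.

step_arm:
  moves:
    - [[0, 0, 0.02, 0, 0, 0], [0, 0, 0.02, 0, 0, 0]]

```text
time_s: 2.55
position: [515.3, -52.0, 106.3]
eef_rot: [[0.013, 1.0, 0.001], [1.0, -0.013, -0.0], [-0.0, 0.001, -1.0]]
ft_force: [0.4, 0.6, 0.2]
width: 88.2
```

```bash
python3 g.py 516 -44 44 1.5708; python3 - <<'E'
from workcell import *
from h import *
p=read_camera("wrist");X=cloud(p);hsv=cv2.cvtColor(p["image"],cv2.COLOR_RGB2HSV)
m=((hsv[...,0]<12)|(hsv[...,0]>172))&(hsv[...,1]>150)&(hsv[...,2]>120)&(X[...,2]>50)&(X[...,2]<70)&(X[...,1]<0)&(X[...,1]>-100)
q=X[m];q=q[q[:,2]>np.median(q[:,2])-3];print(len(q),np.median(q[:,2]),cv2.minEnclosingCircle(q[:,:2].astype(np.float32)),q.mean(0))
E
```

```text
t 2.55 P [515.3 -52.  106.3] yaw 1.5581 F [0.4 0.6 0.2] w 88.2 tilt 0.0011
shift [0.0399 0.0026 0.3115] turnz -0.004
3422 57.32663309922213 ((518.8883056640625, -42.8891716003418), 22.915699005126953) [518.8789931  -41.74699019  57.32797764]
```

step_arm:
  moves:
    - [[0.045, 0.01, 0.1, 0, 0, -0.004], [0.045, 0.01, 0.2, 0, 0, -0.004], [0.045, 0.01, 0.3115, 0, 0, -0.004], [0.045, 0.01, 0.3115, 0, 0, -0.004], [0.045, 0.01, 0.3115, 0, 0, -0.004]]

```text
time_s: 3.1
position: [517.3, -42.5, 44.0]
eef_rot: [[-0.001, 1.0, 0.0], [1.0, 0.001, -0.0], [-0.0, 0.0, -1.0]]
ft_force: [-0.6, 0.8, 0.3]
width: 88.4
```

step_arm:
  moves:
    - [[0, 0, 0, 0, 0, 0], [0, 0, 0, 0, 0, 0], [0, 0, 0, 0, 0, 0], [0, 0, 0, 0, 0, 0], [0, 0, 0, 0, 0, 0], [0, 0, 0, 0, 0, 0], [0, 0, 0, 0, 0, 0], [0, 0, 0, 0, 0, 0]]
  gripper: 180
  force: 20

```text
time_s: 3.9
position: [517.1, -42.4, 43.5]
eef_rot: [[-0.001, 1.0, 0.0], [1.0, 0.001, -0.0], [-0.0, 0.0, -1.0]]
ft_force: [-0.9, -0.0, 2.2]
width: 44.4
```

step_arm:
  moves:
    - [[0, 0, -0.1, 0, 0, 0], [0, 0, -0.25, 0, 0, 0], [0, 0, -0.4, 0, 0, 0], [0, 0, -0.5, 0, 0, 0], [0, 0, -0.5, 0, 0, 0], [0, 0, -0.5, 0, 0, 0]]

```text
time_s: 4.5
position: [516.8, -42.6, 143.1]
eef_rot: [[-0.001, 1.0, -0.0], [1.0, 0.001, -0.0], [-0.0, -0.0, -1.0]]
ft_force: [-0.1, 0.2, -0.2]
width: 44.5
```

```bash
python3 g.py 530 -156 143.5 1.5708
```

```text
t 4.5 P [516.8 -42.6 143.1] yaw 1.5714 F [-0.1  0.2 -0.2] w 44.5 tilt 0.0002
shift [-0.5672  0.0657 -0.0021] turnz 0.0002
```

step_arm:
  moves:
    - [[-0.15, 0.02, 0, 0, 0, 0], [-0.3, 0.04, 0, 0, 0, 0], [-0.45, 0.066, 0, 0, 0, 0], [-0.567, 0.066, 0, 0, 0, 0], [-0.567, 0.066, 0, 0, 0, 0], [-0.567, 0.066, 0, 0, 0, 0], [-0.567, 0.066, 0, 0, 0, 0]]

```text
time_s: 5.2
position: [529.9, -154.1, 142.6]
eef_rot: [[-0.003, 1.0, -0.001], [1.0, 0.003, 0.001], [0.001, -0.001, -1.0]]
ft_force: [-0.6, -0.7, -0.7]
width: 44.3
```

```bash
python3 g.py 530 -156 44 1.5708;  python3 - <<'E'
from workcell import *
from h import *
p=read_camera("wrist");cv2.imwrite("pics/w2.png",p["image"][:,:,::-1])
p=read_camera("scene");cv2.imwrite("pics/s2.png",cv2.resize(p["image"][120:350,170:450,::-1],None,fx=2.5,fy=2.5))
E
```

```text
t 5.2 P [ 529.9 -154.1  142.6] yaw 1.5734 F [-0.6 -0.7 -0.7] w 44.3 tilt 0.0019
shift [-0.0101  0.0012  0.493 ] turnz 0.0008
```

View pics/w2.png

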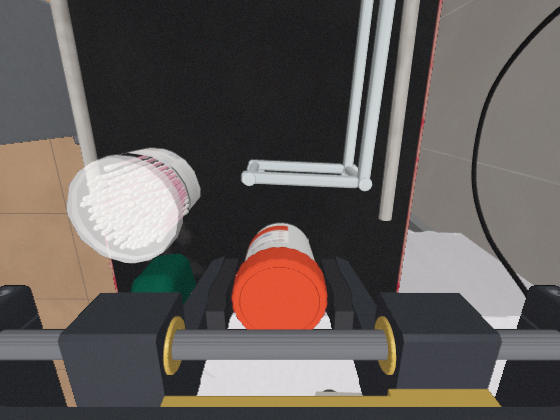

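View pics/s2.png

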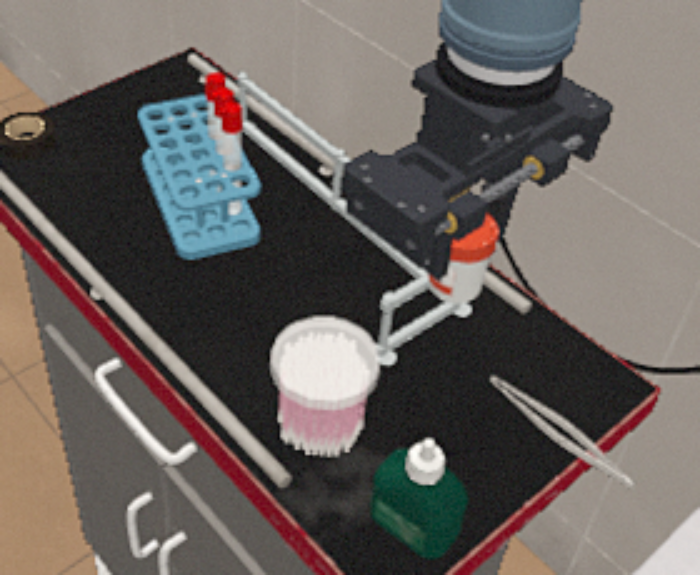

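Both views show the cup held upright, past the end stop and short of the forceps. I lower it.

step_arm:
  moves:
    - [[-0.01, 0, 0.15, 0, 0, 0], [-0.01, 0, 0.3, 0, 0, 0], [-0.01, 0, 0.4, 0, 0, 0], [-0.01, 0, 0.45, 0, 0, 0], [-0.01, 0, 0.48, 0, 0, 0], [-0.01, 0, 0.492, 0, 0, 0], [-0.01, 0, 0.495, 0, 0, 0], [-0.01, 0, 0.495, 0, 0, 0]]

```text
time_s: 6.1
position: [530.9, -157.9, 45.1]
eef_rot: [[-0.001, 1.0, 0.001], [1.0, 0.001, -0.0], [-0.0, 0.001, -1.0]]
ft_force: [0.1, -1.0, 0.0]
width: 44.2
```

```bash
python3 g.py 530 -156 44 1.5708
```

```text
t 6.1 P [ 530.9 -157.9   45.1] yaw 1.5715 F [ 0.1 -1.   0. ] w 44.2 tilt 0.0013
shift [ 0.0095 -0.0045  0.0057] turnz 0.0002
```

step_arm:
  moves:
    - [[0, 0, 0.005, 0, 0, 0], [0, 0, 0.009, 0, 0, 0], [0, 0, 0.009, 0, 0, 0]]

```text
time_s: 6.4
position: [530.9, -158.1, 43.4]
eef_rot: [[-0.001, 1.0, 0.001], [1.0, 0.001, -0.001], [-0.001, 0.001, -1.0]]
ft_force: [-1.1, 0.4, 5.5]
width: 44.6
```

step_arm:
  moves:
    - [[0, 0, 0, 0, 0, 0], [0, 0, 0, 0, 0, 0], [0, 0, 0, 0, 0, 0], [0, 0, 0, 0, 0, 0], [0, 0, 0, 0, 0, 0], [0, 0, 0, 0, 0, 0], [0, 0, 0, 0, 0, 0]]
  gripper: 0

```text
time_s: 7.1
position: [530.3, -157.8, 42.6]
eef_rot: [[-0.001, 1.0, -0.0], [1.0, 0.001, 0.0], [0.0, -0.0, -1.0]]
ft_force: [-0.1, 0.0, 0.3]
width: 88.1
```

step_arm:
  moves:
    - [[0, 0, -0.1, 0, 0, 0], [0, 0, -0.25, 0, 0, 0], [0, 0, -0.45, 0, 0, 0], [0, 0, -0.6, 0, 0, 0], [0, 0, -0.6, 0, 0, 0]]

```text
time_s: 7.6
position: [533.1, -158.3, 166.7]
eef_rot: [[-0.001, 1.0, 0.007], [1.0, 0.001, -0.002], [-0.002, 0.007, -1.0]]
ft_force: [0.4, -0.0, -0.1]
width: 88.1
```

```bash
 python3 - <<'E'
from workcell import *
from h import *
p=read_camera("wrist");cv2.imwrite("pics/w3.png",p["image"][:,:,::-1])
p=read_camera("scene");cv2.imwrite("pics/s3.png",cv2.resize(p["image"][120:350,170:450,::-1],None,fx=2.5,fy=2.5))
E
python3 g.py 412 122 120 3.1
```

```text
t 7.7 P [ 530.5 -158.   162.9] yaw 1.5713 F [ 0.1 -0.1 -0.1] w 87.8 tilt 0.0011
shift [ 1.4004 -0.5917  0.2134] turnz -0.4866
```

View pics/s3.png

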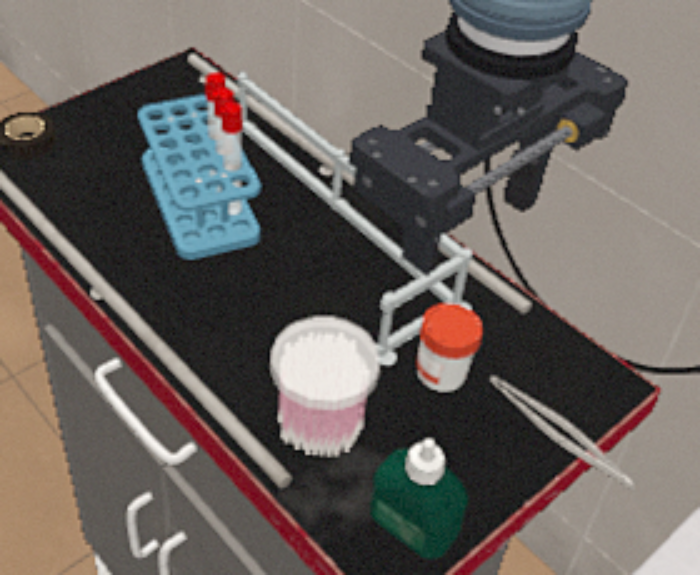

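The cup stands upright between the end stop and the forceps, and nothing else has moved. Next I go to the front of the rack with the jaws parallel to the rail.

step_arm:
  moves:
    - [[0.7, -0.4, 0, 0, 0, -0.2433], [0.7, -0.4, 0, 0, 0, -0.2433], [0.7, -0.4, 0, 0, 0, -0.2433], [0.7, -0.4, 0, 0, 0, -0.2433], [0.7, -0.4, 0, 0, 0, -0.2433], [0.7, -0.4, 0, 0, 0, -0.2433], [0.7, -0.4, 0, 0, 0, -0.2433]]

```text
time_s: 8.4
position: [449.7, -18.2, 161.8]
eef_rot: [[-0.69, 0.724, -0.002], [0.724, 0.69, 0.001], [0.002, -0.001, -1.0]]
ft_force: [-0.5, 0.4, 0.2]
width: 88.1
```

```bash
python3 g.py 412 127 120 3.1
```

```text
t 8.4 P [449.7 -18.2 161.8] yaw 2.3319 F [-0.5  0.4  0.2] w 88.1 tilt 0.0018
shift [0.6554 0.3642 0.2095] turnz -0.2445
```

step_arm:
  moves:
    - [[0.6554, 0.3642, 0.0, 0, 0, -0.2445], [0.6554, 0.3642, 0.0, 0, 0, -0.2445], [0.6554, 0.3642, 0.0, 0, 0, -0.2445], [0.6554, 0.3642, 0.0, 0, 0, -0.2445], [0.6554, 0.3642, 0.0, 0, 0, -0.2445], [0.6554, 0.3642, 0.1, 0, 0, -0.2445], [0.6554, 0.3642, 0.2, 0, 0, -0.2445], [0.6554, 0.3642, 0.2, 0, 0, -0.2445]]

```text
time_s: 9.2
position: [410.5, 126.2, 120.6]
eef_rot: [[-0.999, 0.041, -0.005], [0.041, 0.999, -0.001], [0.005, -0.001, -1.0]]
ft_force: [0.1, -0.2, 0.7]
width: 88.0
```

```bash
python3 g.py 414 127 17 3.1;  python3 - <<'E'
from workcell import *
from h import *
p=read_camera("wrist");cv2.imwrite("pics/w4.png",p["image"][:,:,::-1])
E
```

```text
t 9.2 P [410.5 126.2 120.6] yaw 3.1005 F [ 0.1 -0.2  0.7] w 88.0 tilt 0.0047
shift [-0.0195  0.0052  0.5178] turnz 0.0002
```

View pics/w4.png

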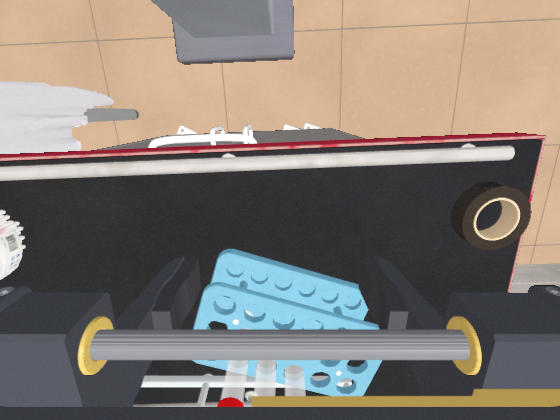

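```bash
python3 - <<'E'
from workcell import *
from h import *
p=read_camera("wrist")
im=p["image"].copy()
for y in(-61,-44,44,61):
  for x in(-9,9):
    c,s=np.cos(-.042),np.sin(-.042)
    w=proj(p,[414+x*c-y*s,127+x*s+y*c,5])[:2];cv2.circle(im,tuple(int(v) for v in w),3,(255,255,0),-1)
cv2.imwrite("pics/w5.png",im[:,:,::-1])
X=cloud(p);hsv=cv2.cvtColor(p["image"],cv2.COLOR_RGB2HSV)
b=(hsv[...,0]>90)&(hsv[...,0]<115)&(hsv[...,1]>90)
q=X[b];print(len(q),np.nanpercentile(q[:,2],[1,10,50,90]));
for lo,hi in((4,14),(58,68)):
  k=q[(q[:,2]>lo)&(q[:,2]<hi)]; print(k[:,0].min(),k[k[:,0].argmin()],k[k[:,1].argmax()],k[k[:,1].argmin()])
E
```

```text
12652 [9.98123338e-04 4.87069422e+00 5.83349232e+01 6.36153259e+01]
445.21586042680116 [445.21586043  80.8681717    7.27197194] [511.73153565 208.47401128   8.86854156] [475.70237212  59.42509562   8.88623535]
444.8412769025892 [444.8412769   78.30751219  61.9703102 ] [522.95702489 203.94343664  62.95670018] [486.35542463  55.2748868   60.56869764]
```

View pics/w5.png

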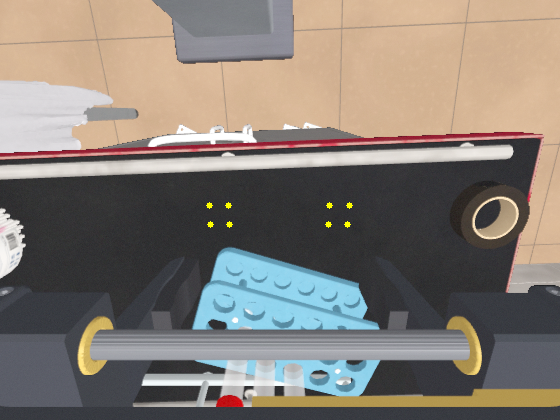

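The yellow footprint of the lowered fingers lies clear in front of the rack's near corner, which is at (445,80). I go down.

step_arm:
  moves:
    - [[-0.0195, 0.02, 0.2, 0, 0, 0], [-0.0195, 0.02, 0.4, 0, 0, 0], [-0.0195, 0.02, 0.48, 0, 0, 0], [-0.0195, 0.02, 0.515, 0, 0, 0], [-0.0195, 0.02, 0.515, 0, 0, 0], [-0.0195, 0.02, 0.515, 0, 0, 0]]

```text
time_s: 9.9
position: [416.9, 131.3, 20.7]
eef_rot: [[-0.999, 0.038, 0.002], [0.038, 0.999, 0.001], [-0.002, 0.001, -1.0]]
ft_force: [0.5, 0.6, -0.1]
width: 88.1
```

```bash
python3 g.py 470 131 16.5 3.1
```

```text
t 9.9 P [416.9 131.3  20.7] yaw 3.1033 F [ 0.5  0.6 -0.1] w 88.1 tilt 0.0018
shift [-0.2651  0.0087  0.0213] turnz 0.0011
```

step_arm:
  moves:
    - [[0, 0, 0.02, 0, 0, 0], [-0.03, 0, 0.02, 0, 0, 0], [-0.06, 0, 0.02, 0, 0, 0], [-0.09, 0, 0.02, 0, 0, 0], [-0.12, 0, 0.02, 0, 0, 0], [-0.15, 0, 0.02, 0, 0, 0], [-0.18, 0, 0.02, 0, 0, 0], [-0.2, 0, 0.02, 0, 0, 0], [-0.22, 0, 0.02, 0, 0, 0], [-0.24, 0, 0.02, 0, 0, 0], [-0.26, 0, 0.02, 0, 0, 0], [-0.26, 0, 0.02, 0, 0, 0]]

```text
time_s: 11.1
position: [468.8, 129.2, 15.7]
eef_rot: [[-0.999, 0.038, 0.001], [0.038, 0.999, 0.001], [-0.001, 0.001, -1.0]]
ft_force: [0.2, -0.4, 0.4]
width: 88.3
```

```bash
python3 g.py 507 131 16.5 3.1;  python3 - <<'E'
from workcell import *
from h import *
p=read_camera("scene");cv2.imwrite("pics/s6.png",cv2.resize(p["image"][120:350,170:450,::-1],None,fx=2.5,fy=2.5))
p=read_camera("top");cv2.imwrite("pics/t6.png",cv2.resize(p["image"][140:285,140:440,::-1],None,fx=2.66,fy=2.66))
E
```

```text
t 11.1 P [468.8 129.2  15.7] yaw 3.1039 F [ 0.2 -0.4  0.4] w 88.3 tilt 0.0011
shift [-0.1904  0.016  -0.0038] turnz 0.0012
```

View pics/s6.png

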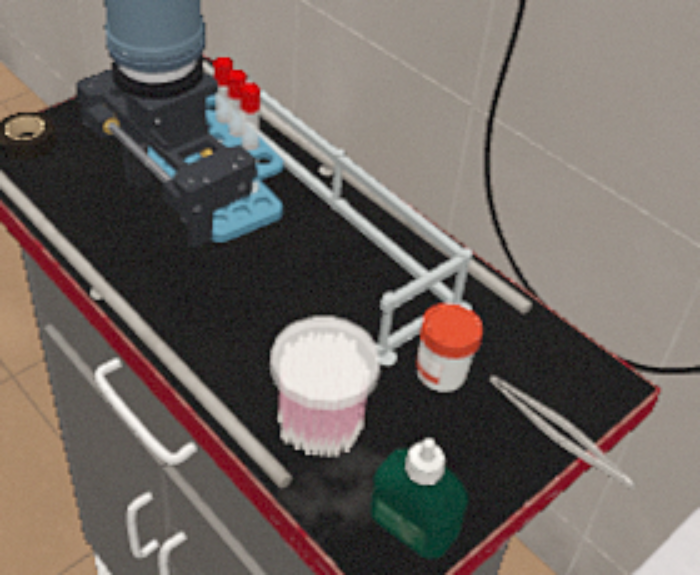

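View pics/t6.png

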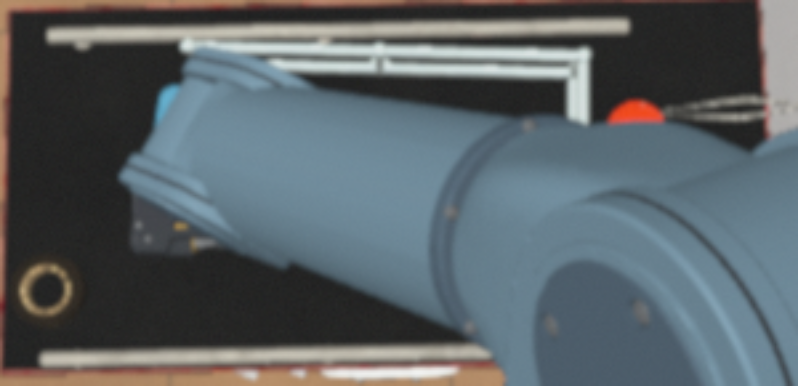

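The rack is turning towards the rail in front of the fingers. I keep pushing and slow down near the rail.

step_arm:
  moves:
    - [[-0.03, 0, 0, 0, 0, 0.001], [-0.06, 0, 0, 0, 0, 0.001], [-0.09, 0, 0, 0, 0, 0.001], [-0.11, 0, 0, 0, 0, 0.001], [-0.13, 0, 0, 0, 0, 0.001], [-0.15, 0, 0, 0, 0, 0.001], [-0.165, 0, 0, 0, 0, 0.001], [-0.17, 0, 0, 0, 0, 0.001]]

```text
time_s: 12.0
position: [502.4, 127.8, 15.6]
eef_rot: [[-0.999, 0.041, 0.0], [0.041, 0.999, 0.0], [-0.0, 0.0, -1.0]]
ft_force: [-2.0, -0.7, 1.8]
width: 87.9
```

```bash
python3 g.py 507 128 16.5 3.1
```

```text
t 12.0 P [502.4 127.8  15.6] yaw 3.1007 F [-2.  -0.7  1.8] w 87.9 tilt 0.0002
shift [-0.0231  0.0022 -0.0046] turnz 0.0002
```

Small steps now, watching for the rise in force.

step_arm:
  moves:
    - [[-0.01, 0, 0, 0, 0, 0], [-0.015, 0, 0, 0, 0, 0], [-0.02, 0, 0, 0, 0, 0], [-0.02, 0, 0, 0, 0, 0]]

```text
time_s: 12.4
position: [506.1, 127.6, 15.6]
eef_rot: [[-0.999, 0.041, 0.0], [0.041, 0.999, 0.0], [-0.0, 0.0, -1.0]]
ft_force: [-1.9, -0.6, -1.0]
width: 88.3
```

```bash
python3 g.py 507 128 16.5 3.1
```

```text
t 12.4 P [506.1 127.6  15.6] yaw 3.1008 F [-1.9 -0.6 -1. ] w 88.3 tilt 0.0002
shift [-0.0042  0.0024 -0.0045] turnz 0.0003
```

step_arm:
  moves:
    - [[-0.01, 0, 0, 0, 0, 0], [-0.015, 0, 0, 0, 0, 0], [-0.015, 0, 0, 0, 0, 0]]

```text
time_s: 12.7
position: [509.1, 127.5, 15.6]
eef_rot: [[-0.999, 0.041, -0.0], [0.041, 0.999, 0.0], [0.0, 0.0, -1.0]]
ft_force: [-0.7, 0.8, -0.4]
width: 88.5
```

step_arm:
  moves:
    - [[-0.008, 0, 0, 0, 0, 0], [-0.012, 0, 0, 0, 0, 0], [-0.012, 0, 0, 0, 0, 0]]

```text
time_s: 13.0
position: [509.0, 127.4, 15.4]
eef_rot: [[-0.999, 0.04, -0.004], [0.04, 0.999, -0.001], [0.004, -0.001, -1.0]]
ft_force: [-8.5, 0.2, 6.6]
width: 87.8
```

step_arm:
  moves:
    - [[-0.006, 0, 0, 0, 0, 0], [-0.01, 0, 0, 0, 0, 0], [-0.01, 0, 0, 0, 0, 0], [-0.01, 0, 0, 0, 0, 0]]

```text
time_s: 13.4
position: [508.9, 127.4, 15.3]
eef_rot: [[-0.999, 0.04, -0.007], [0.04, 0.999, -0.002], [0.007, -0.002, -1.0]]
ft_force: [-15.3, -0.7, 13.3]
width: 88.2
```

```bash
python3 g.py;  python3 - <<'E'
from workcell import *
from h import *
print(read_state()["ft_torque"])
p=read_camera("scene");cv2.imwrite("pics/s7.png",cv2.resize(p["image"][120:250,220:380,::-1],None,fx=5,fy=4.6,interpolation=cv2.INTER_CUBIC))
p=read_camera("wrist");cv2.imwrite("pics/w7.png",p["image"][:,:,::-1])
E
```

```text
t 13.4 P [508.9 127.4  15.3] yaw 3.1013 F [-15.3  -0.7  13.3] w 88.2 tilt 0.0074
[-0.12452832  2.14760577 -0.41460563]
```

View pics/s7.png

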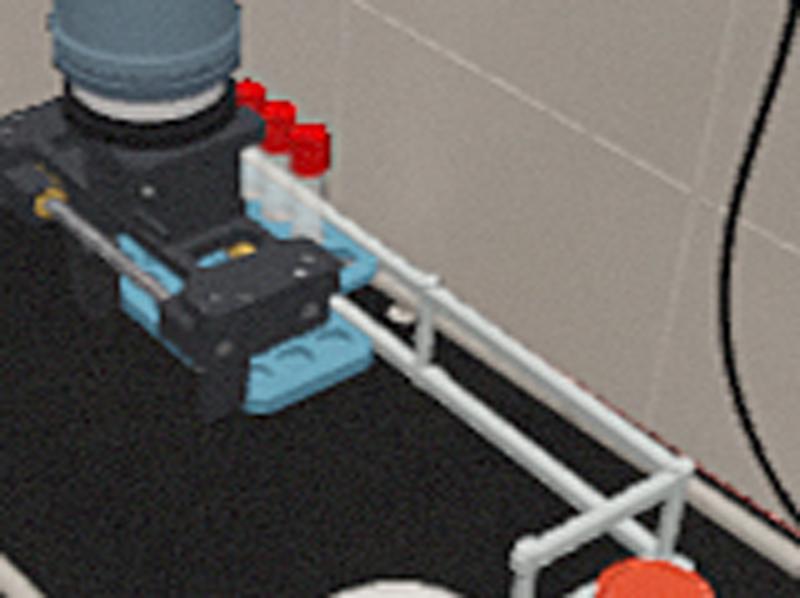

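View pics/w7.png

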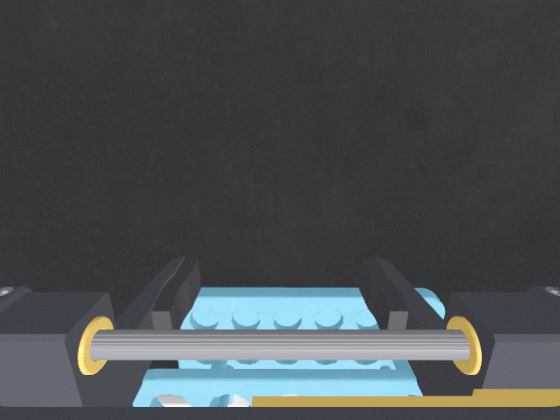

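The rack's edge is parallel to the fingers (row 290 in the wrist view) and its plates meet the rail bars. The push force is 15 N with no motion. I back off, lift, and check that it is flush.

step_arm:
  moves:
    - [[0.03, 0, -0.005, 0, 0, 0], [0.1, 0, -0.01, 0, 0, 0], [0.2, 0, -0.02, 0, 0, 0], [0.3, 0, -0.1, 0, 0, 0], [0.3, 0, -0.3, 0, 0, 0], [0.3, 0, -0.5, 0, 0, 0], [0.3, 0, -0.7, 0, 0, 0], [0.3, 0, -0.7, 0, 0, 0]]

```text
time_s: 14.3
position: [456.9, 131.0, 160.2]
eef_rot: [[-0.999, 0.041, 0.009], [0.041, 0.999, 0.002], [-0.009, 0.002, -1.0]]
ft_force: [0.6, 0.3, -0.1]
width: 88.3
```

```bash
python3 g.py 545 290 160 3.1;  python3 - <<'E'
from workcell import *
from h import *
p=read_camera("scene");pickle.dump(p,open("s8.pkl","wb"));cv2.imwrite("pics/s8.png",cv2.resize(p["image"][120:250,220:380,::-1],None,fx=5,fy=4.6,interpolation=cv2.INTER_CUBIC))
p=read_camera("wrist");cv2.imwrite("pics/w8.png",p["image"][:,:,::-1]);pickle.dump(p,open("w8.pkl","wb"))
E
```

```text
t 14.3 P [456.9 131.  160.2] yaw 3.1004 F [ 0.6  0.3 -0.1] w 88.3 tilt 0.0095
shift [-0.4073  0.8126  0.0066] turnz 0.0001
```

View pics/s8.png

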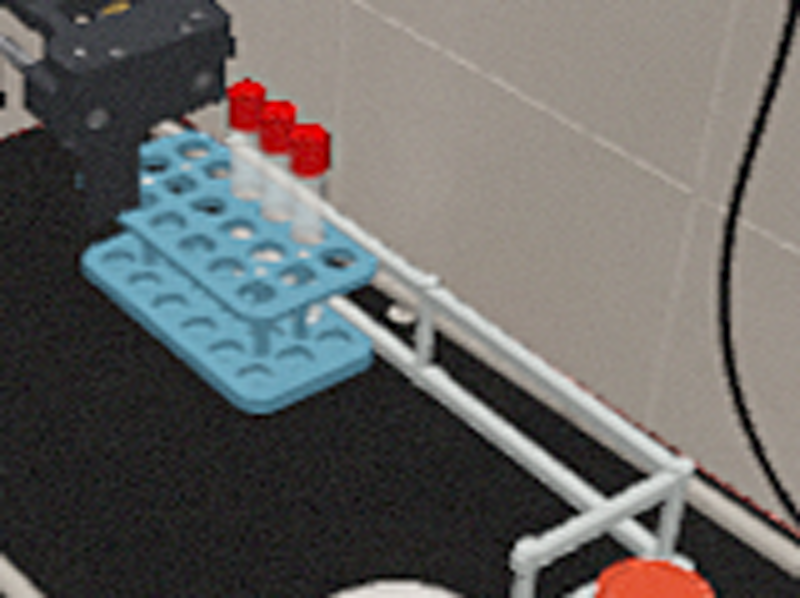

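View pics/w8.png

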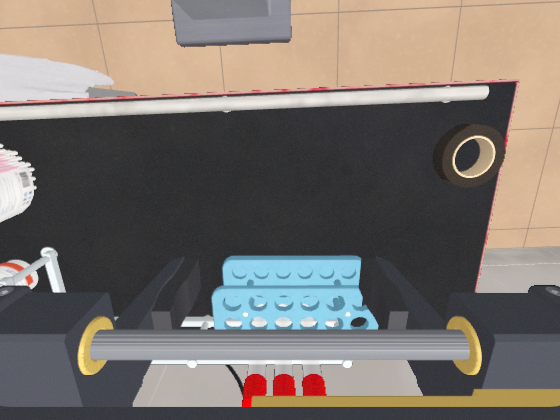

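```bash
python3 - <<'E'
from h import *
for f in("s8.pkl","w8.pkl"):
    p=pickle.load(open(f,"rb"));X=cloud(p);hsv=cv2.cvtColor(p["image"],cv2.COLOR_RGB2HSV)
    b=(hsv[...,0]>90)&(hsv[...,0]<118)&(hsv[...,1]>70)&(X[...,0]>430)&(X[...,0]<620)&(X[...,1]>20)&(X[...,1]<260)
    for lo,hi in((3,14),(57,69)):
        q=X[b&(X[...,2]>lo)&(X[...,2]<hi)]
        if len(q)<50: continue
        # front edge: min x per y bin
        ys=np.arange(q[:,1].min()+14,q[:,1].max()-14,6);e=[(y,np.percentile(q[abs(q[:,1]-y)<3][:,0],3),np.percentile(q[abs(q[:,1]-y)<3][:,0],97)) for y in ys if (abs(q[:,1]-y)<3).sum()>5]
        e=np.array(e);a=np.polyfit(e[:,0],e[:,1],1);c=np.polyfit(e[:,0],e[:,2],1)
        print(f,lo,len(q),"y",q[:,1].min().round(1),q[:,1].max().round(1),"front slope",-a[0],"x@130",np.polyval(a,130),"back slope",-c[0],np.polyval(c,130),cv2.minAreaRect(q[:,:2].astype(np.float32)))
E
```

```text
s8.pkl 3 902 y 62.4 219.4 front slope -0.040987278565994274 x@130 518.2410500883017 back slope 0.218278905194641 571.1449593768374 ((555.77880859375, 140.8594970703125), (156.6390838623047, 80.23163604736328), 89.36966705322266)
s8.pkl 57 899 y 63.2 216.2 front slope -0.24404609153063228 x@130 522.4452980446001 back slope 0.02186541201191801 582.50657816956 ((556.4698486328125, 139.51829528808594), (153.8168182373047, 79.08242797851562), 88.31040954589844)
w8.pkl 3 4465 y 65.7 217.9 front slope -0.041354873025707416 x@130 520.3916327210255 back slope -0.027281648861173603 566.3579415762931 ((558.815673828125, 141.96932983398438), (153.2252197265625, 77.6715087890625), 87.34558868408203)
w8.pkl 57 5042 y 65.3 217.0 front slope -0.04085692787018585 x@130 520.2215143306531 back slope -0.038321603069220576 565.1371480653104 ((544.3450927734375, 142.00961303710938), (151.8049774169922, 48.739540100097656), 87.50357818603516)
```

Rack yaw measures -0.041 against -0.042 for the gallery. The back face is at x ≈ 597 at y = 130 against 595 for the rail, within calibration error, so it is flush, with about 178 mm left to the end stop. I go round to the left end and push along the rail with the right finger's back.

```bash
python3 g.py 555 295 160 3.1
```

```text
t 14.4 P [454.6 129.5 156.4] yaw 3.1 F [-0.1 -0.3  0. ] w 87.9 tilt 0.0031
shift [-0.4674  0.8475 -0.0162] turnz 0.0
```

step_arm:
  moves:
    - [[-0.1, 0.2, -0.05, 0, 0, 0], [-0.2, 0.45, -0.05, 0, 0, 0], [-0.4, 0.7, -0.05, 0, 0, 0], [-0.467, 0.8475, -0.05, 0, 0, 0], [-0.467, 0.8475, -0.05, 0, 0, 0], [-0.467, 0.8475, -0.05, 0, 0, 0], [-0.467, 0.8475, 0.15, 0, 0, 0], [-0.467, 0.8475, 0.35, 0, 0, 0], [-0.467, 0.8475, 0.35, 0, 0, 0]]

```text
time_s: 15.3
position: [550.1, 290.7, 79.9]
eef_rot: [[-0.999, 0.041, -0.009], [0.041, 0.999, -0.007], [0.008, -0.008, -1.0]]
ft_force: [-1.0, -0.8, -1.3]
width: 88.2
```

```bash
python3 g.py 555 295 18 3.1; python3 - <<'E'
from workcell import *
from h import *
p=read_camera("wrist");cv2.imwrite("pics/w9.png",p["image"][:,:,::-1])
E
```

```text
t 15.3 P [550.1 290.7  79.9] yaw 3.1002 F [-1.  -0.8 -1.3] w 88.2 tilt 0.0112
shift [-0.0261  0.025   0.3093] turnz 0.0001
```

View pics/w9.png

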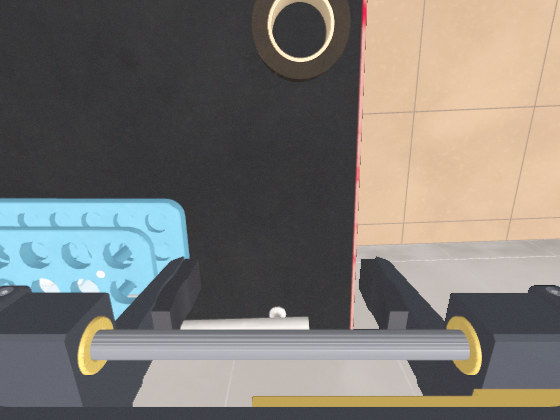

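step_arm:
  moves:
    - [[0, 0, 0, 0, 0, 0], [0, 0, 0.1, 0, 0, 0], [0, 0, 0.2, 0, 0, 0], [0, 0, 0.27, 0, 0, 0], [0, 0, 0.3, 0, 0, 0], [0, 0, 0.3, 0, 0, 0], [0, 0, 0.3, 0, 0, 0]]

```text
time_s: 16.05
position: [553.7, 295.6, 25.8]
eef_rot: [[-0.999, 0.041, 0.0], [0.041, 0.999, 0.0], [-0.0, 0.0, -1.0]]
ft_force: [0.7, 0.0, 0.8]
width: 88.3
```

```bash
python3 g.py 555 295 17 3.1
```

```text
t 16.05 P [553.7 295.6  25.8] yaw 3.101 F [0.7 0.  0.8] w 88.3 tilt 0.0004
shift [-0.0066 -0.003   0.044 ] turnz 0.0003
```

step_arm:
  moves:
    - [[0, 0, 0.03, 0, 0, 0], [0, 0, 0.044, 0, 0, 0], [0, -0.05, 0.044, 0, 0, 0], [0, -0.08, 0.044, 0, 0, 0], [0, -0.11, 0.044, 0, 0, 0], [-0.003, -0.15, 0.044, 0, 0, 0], [-0.006, -0.19, 0.044, 0, 0, 0], [-0.009, -0.23, 0.044, 0, 0, 0], [-0.012, -0.27, 0.044, 0, 0, 0], [-0.015, -0.31, 0.044, 0, 0, 0], [-0.015, -0.35, 0.044, 0, 0, 0], [-0.015, -0.35, 0.044, 0, 0, 0]]

```text
time_s: 17.25
position: [554.2, 223.0, 16.6]
eef_rot: [[-0.999, 0.042, 0.0], [0.042, 0.999, -0.002], [-0.0, -0.002, -1.0]]
ft_force: [-0.1, 0.5, 0.4]
width: 88.4
```

```bash
python3 g.py 555 295 17 3.1; python3 - <<'E'
from workcell import *
from h import *
p=read_camera("scene");cv2.imwrite("pics/s10.png",cv2.resize(p["image"][120:250,220:380,::-1],None,fx=5,fy=4.6,interpolation=cv2.INTER_CUBIC))
p=read_camera("wrist");cv2.imwrite("pics/w10.png",p["image"][:,:,::-1])
E
```

```text
t 17.25 P [554.2 223.   16.6] yaw 3.0993 F [-0.1  0.5  0.4] w 88.4 tilt 0.002
shift [ 0.0113  0.36   -0.0026] turnz -0.0002
```

View pics/s10.png

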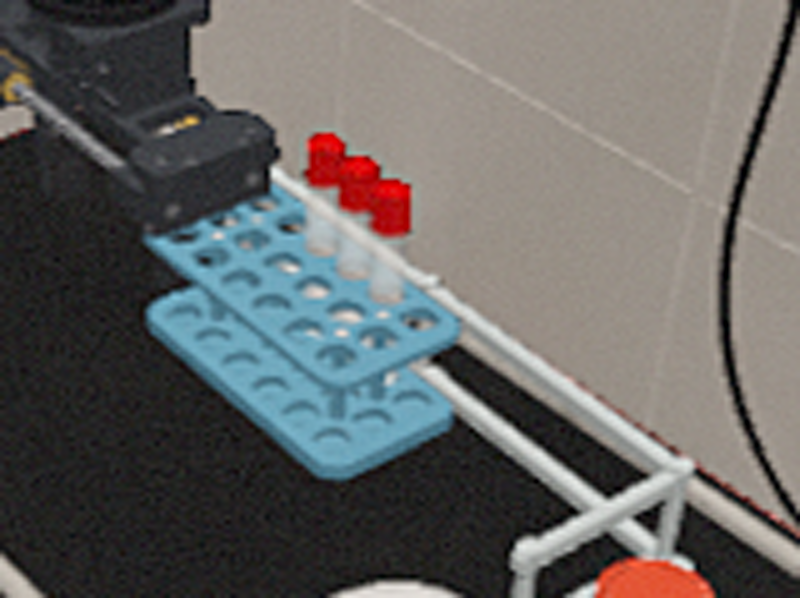

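View pics/w10.png

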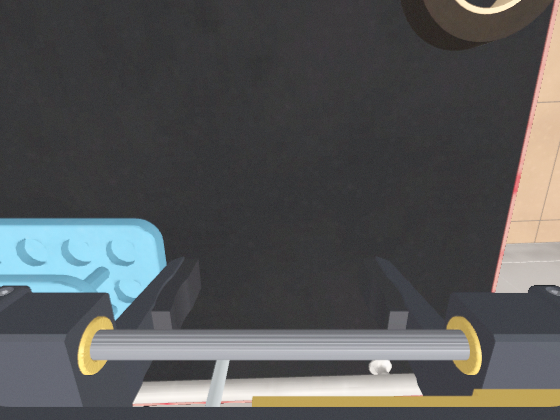

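The rack is sliding and stays flush along the rail. I keep going.

step_arm:
  moves:
    - [[0, -0.04, 0, 0, 0, 0], [0, -0.09, 0, 0, 0, 0], [-0.002, -0.14, 0, 0, 0, 0], [-0.004, -0.19, 0, 0, 0, 0], [-0.006, -0.24, 0, 0, 0, 0], [-0.008, -0.29, 0, 0, 0, 0], [-0.01, -0.34, 0, 0, 0, 0], [-0.012, -0.39, 0, 0, 0, 0], [-0.014, -0.44, 0, 0, 0, 0], [-0.014, -0.49, 0, 0, 0, 0], [-0.014, -0.52, 0, 0, 0, 0], [-0.014, -0.53, 0, 0, 0, 0]]

```text
time_s: 18.55
position: [552.4, 118.0, 16.8]
eef_rot: [[-0.999, 0.042, 0.0], [0.042, 0.999, -0.001], [-0.0, -0.001, -1.0]]
ft_force: [-1.1, 2.1, -0.9]
width: 88.1
```

step_arm:
  moves:
    - [[0, -0.01, 0, 0, 0, 0], [0, -0.02, 0, 0, 0, 0], [0, -0.03, 0, 0, 0, 0], [0, -0.03, 0, 0, 0, 0]]

```text
time_s: 18.95
position: [552.1, 112.9, 16.8]
eef_rot: [[-0.999, 0.041, 0.0], [0.041, 0.999, -0.0], [-0.0, -0.0, -1.0]]
ft_force: [0.3, -0.3, -0.6]
width: 88.0
```

step_arm:
  moves:
    - [[0, -0.01, 0, 0, 0, 0], [0, -0.02, 0, 0, 0, 0], [0, -0.02, 0, 0, 0, 0]]

```text
time_s: 19.25
position: [552.0, 108.8, 16.8]
eef_rot: [[-0.999, 0.041, 0.0], [0.041, 0.999, -0.0], [-0.0, -0.0, -1.0]]
ft_force: [-0.5, 0.9, -0.2]
width: 88.2
```

step_arm:
  moves:
    - [[0, -0.01, 0, 0, 0, 0], [0, -0.02, 0, 0, 0, 0], [0, -0.02, 0, 0, 0, 0]]

```text
time_s: 19.55
position: [551.7, 104.8, 16.8]
eef_rot: [[-0.999, 0.041, -0.0], [0.041, 0.999, -0.0], [0.0, -0.0, -1.0]]
ft_force: [0.2, 0.6, 0.4]
width: 88.0
```

step_arm:
  moves:
    - [[0, -0.007, 0, 0, 0, 0], [0, -0.013, 0, 0, 0, 0], [0, -0.013, 0, 0, 0, 0]]

```text
time_s: 19.85
position: [551.7, 103.4, 16.9]
eef_rot: [[-0.999, 0.04, 0.0], [0.04, 0.999, 0.001], [-0.0, 0.001, -1.0]]
ft_force: [1.1, 4.0, 0.7]
width: 88.4
```

```bash
python3 g.py ; python3 - <<'E'
from workcell import *
from h import *
p=read_camera("scene");cv2.imwrite("pics/s11.png",cv2.resize(p["image"][130:260,220:380,::-1],None,fx=5,fy=4.6,interpolation=cv2.INTER_CUBIC))
E
```

```text
t 19.85 P [551.7 103.4  16.9] yaw 3.1014 F [1.1 4.  0.7] w 88.4 tilt 0.0014
```

View pics/s11.png

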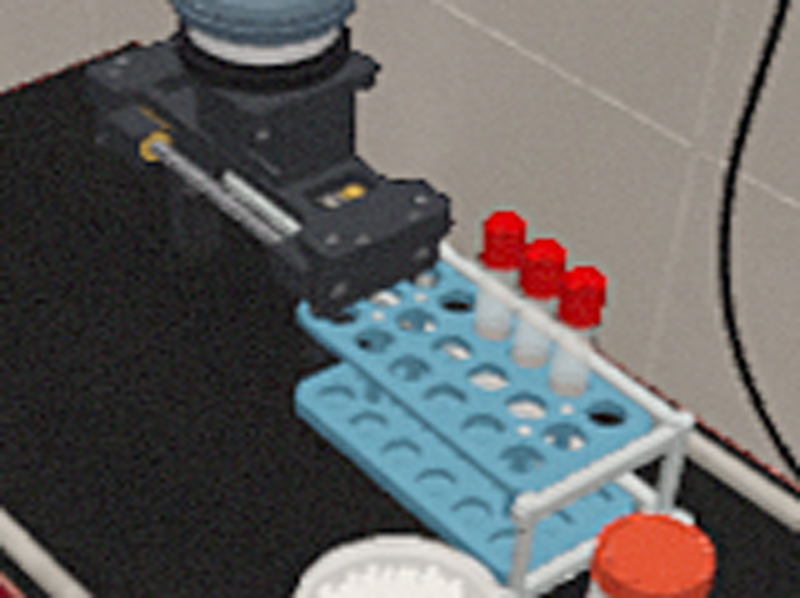

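The rack's end is at the end stop and the force is rising. I press a little more to confirm contact.

step_arm:
  moves:
    - [[0, -0.007, 0, 0, 0, 0], [0, -0.012, 0, 0, 0, 0], [0, -0.012, 0, 0, 0, 0]]

```text
time_s: 20.2
position: [551.7, 103.4, 17.2]
eef_rot: [[-0.999, 0.039, 0.001], [0.039, 0.999, 0.005], [-0.001, 0.005, -1.0]]
ft_force: [1.3, 9.6, -1.5]
width: 87.9
```

step_arm:
  moves:
    - [[0, -0.005, 0, 0, 0, 0], [0, -0.008, 0, 0, 0, 0], [0, -0.008, 0, 0, 0, 0]]

```text
time_s: 20.5
position: [551.6, 103.4, 17.5]
eef_rot: [[-0.999, 0.038, 0.002], [0.038, 0.999, 0.007], [-0.002, 0.007, -1.0]]
ft_force: [0.4, 11.8, -1.5]
width: 88.1
```

It is firmly stopped, with no motion at 12 N. I back off along +y, lift clear and look.

step_arm:
  moves:
    - [[0, 0.01, 0, 0, 0, 0], [0, 0.05, 0, 0, 0, 0], [0, 0.12, 0, 0, 0, 0], [0, 0.2, 0, 0, 0, 0], [0, 0.25, -0.1, 0, 0, 0], [0, 0.3, -0.3, 0, 0, 0], [0, 0.3, -0.5, 0, 0, 0], [0, 0.3, -0.7, 0, 0, 0], [0.3, 0.4, -0.8, 0, 0, 0], [0.5, 0.6, -0.8, 0, 0, 0], [0.5, 0.6, -0.8, 0, 0, 0], [0.5, 0.6, -0.8, 0, 0, 0]]

```text
time_s: 21.7
position: [453.6, 226.1, 177.7]
eef_rot: [[-0.999, 0.034, 0.0], [0.034, 0.999, 0.001], [-0.0, 0.001, -1.0]]
ft_force: [0.2, -0.0, 1.3]
width: 88.4
```

```bash
python3 g.py ; python3 - <<'E'
from workcell import *
from h import *
p=read_camera("scene");cv2.imwrite("pics/s12.png",cv2.resize(p["image"][150:280,240:400,::-1],None,fx=5,fy=4.6,interpolation=cv2.INTER_CUBIC));pickle.dump(p,open("s12.pkl","wb"))
p=read_camera("top");cv2.imwrite("pics/t12.png",cv2.resize(p["image"][140:285,140:440,::-1],None,fx=2.66,fy=2.66));pickle.dump(p,open("t12.pkl","wb"))
for f in("s12.pkl","t12.pkl"):
    p=pickle.load(open(f,"rb"));X=cloud(p);hsv=cv2.cvtColor(p["image"],cv2.COLOR_RGB2HSV)
    b=(hsv[...,0]>90)&(hsv[...,0]<118)&(hsv[...,1]>70)&(X[...,0]>430)&(X[...,0]<620)&(X[...,1]>-140)&(X[...,1]<60)
    q=X[b&(X[...,2]>56)&(X[...,2]<70)]
    if len(q)>50: print(f,len(q),np.median(q[:,2]),cv2.minAreaRect(q[:,:2].astype(np.float32)))
E
```

```text
t 21.7 P [453.6 226.1 177.7] yaw 3.1077 F [ 0.2 -0.   1.3] w 88.4 tilt 0.0008
s12.pkl 1371 63.70264979941707 ((549.8865356445312, -36.12682342529297), (153.92620849609375, 79.41506958007812), 88.07299041748047)
t12.pkl 1712 62.59763286210219 ((550.2535400390625, -34.92241668701172), (152.8197784423828, 78.3818588256836), 87.90465545654297)
```

View pics/s12.png

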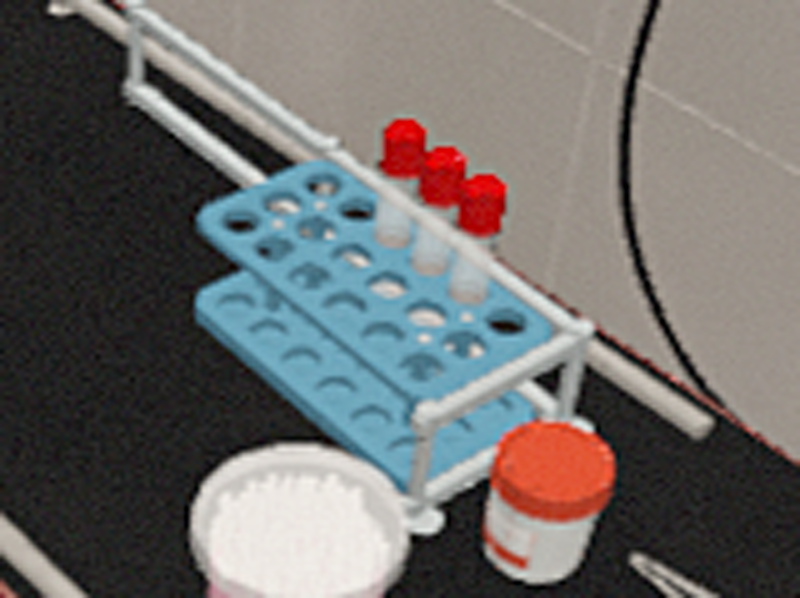

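View pics/t12.png

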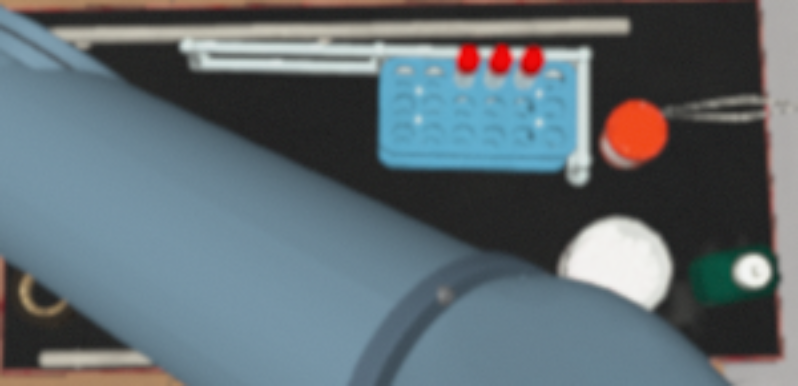

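The scene shows the rack in the corner and the cup upright. The rack centre matches the docked pose within about 1 mm, but its yaw of -0.035 suggests the left end may be about 1 mm off the rail. I'll press lightly on the front face to make it flush, with the gripper part closed so its body clears the tub.

```bash
python3 g.py 478 3 150 3.0996
```

```text
t 21.8 P [456.7 222.9 176.9] yaw 3.102 F [ 0.3  0.2 -0.4] w 88.3 tilt 0.0008
shift [-0.1501 -1.0942  0.1353] turnz 0.0008
```

step_arm:
  moves:
    - [[-0.05, -0.2, 0, 0, 0, 0.0008], [-0.1, -0.4, 0, 0, 0, 0.0008], [-0.13, -0.65, 0, 0, 0, 0.0008], [-0.137, -0.85, 0, 0, 0, 0.0008], [-0.137, -0.98, 0, 0, 0, 0.0008], [-0.137, -0.98, 0, 0, 0, 0.0008], [-0.137, -0.98, 0.1, 0, 0, 0.0008], [-0.137, -0.98, 0.2, 0, 0, 0.0008], [-0.137, -0.98, 0.2, 0, 0, 0.0008]]
  gripper: 168

```text
time_s: 22.7
position: [474.8, 25.4, 134.9]
eef_rot: [[-0.999, 0.044, -0.004], [0.044, 0.999, 0.0], [0.004, -0.0, -1.0]]
ft_force: [0.2, 0.6, 0.4]
width: 30.2
```

```bash
python3 g.py 479 3 18 3.0996
```

```text
t 22.7 P [474.8  25.4 134.9] yaw 3.0978 F [0.2 0.6 0.4] w 30.2 tilt 0.0039
shift [-0.0282 -0.1109  0.5844] turnz -0.0006
```

step_arm:
  moves:
    - [[-0.01, -0.11, 0.1, 0, 0, 0], [-0.01, -0.11, 0.3, 0, 0, 0], [-0.01, -0.11, 0.5, 0, 0, 0], [-0.01, -0.11, 0.57, 0, 0, 0], [-0.01, -0.11, 0.582, 0, 0, 0], [-0.01, -0.11, 0.582, 0, 0, 0], [-0.01, -0.11, 0.582, 0, 0, 0]]

```text
time_s: 23.4
position: [478.2, 3.9, 22.0]
eef_rot: [[-0.999, 0.043, 0.003], [0.043, 0.999, 0.0], [-0.003, 0.0, -1.0]]
ft_force: [0.4, -0.1, 0.8]
width: 30.2
```

```bash
python3 g.py 503 3 18 3.0996
```

```text
t 23.4 P [478.2   3.9  22. ] yaw 3.0984 F [ 0.4 -0.1  0.8] w 30.2 tilt 0.0026
shift [-0.1241  0.001   0.0201] turnz -0.0004
```

step_arm:
  moves:
    - [[0, 0, 0.02, 0, 0, 0], [-0.04, 0, 0.02, 0, 0, 0], [-0.08, 0, 0.02, 0, 0, 0], [-0.1, 0, 0.02, 0, 0, 0], [-0.115, 0, 0.02, 0, 0, 0], [-0.125, 0, 0.02, 0, 0, 0], [-0.125, 0, 0.02, 0, 0, 0]]

```text
time_s: 24.1
position: [502.0, 2.5, 16.4]
eef_rot: [[-0.999, 0.043, -0.0], [0.043, 0.999, 0.0], [0.0, 0.0, -1.0]]
ft_force: [0.0, 0.1, 0.7]
width: 29.7
```

step_arm:
  moves:
    - [[-0.005, 0, 0, 0, 0, 0], [-0.01, 0, 0, 0, 0, 0], [-0.01, 0, 0, 0, 0, 0]]

```text
time_s: 24.4
position: [503.7, 2.4, 16.4]
eef_rot: [[-0.999, 0.043, -0.0], [0.043, 0.999, -0.0], [0.0, -0.0, -1.0]]
ft_force: [0.6, -0.3, -0.5]
width: 29.9
```

step_arm:
  moves:
    - [[-0.005, 0, 0, 0, 0, 0], [-0.01, 0, 0, 0, 0, 0], [-0.01, 0, 0, 0, 0, 0]]

```text
time_s: 24.7
position: [503.7, 2.4, 16.1]
eef_rot: [[-0.999, 0.043, -0.004], [0.043, 0.999, -0.001], [0.004, -0.001, -1.0]]
ft_force: [-5.7, 0.5, 4.7]
width: 29.7
```

step_arm:
  moves:
    - [[-0.005, 0, 0, 0, 0, 0], [-0.008, 0, 0, 0, 0, 0], [-0.008, 0, 0, 0, 0, 0]]

```text
time_s: 25.0
position: [503.6, 2.3, 15.9]
eef_rot: [[-0.999, 0.043, -0.007], [0.043, 0.999, -0.001], [0.007, -0.002, -1.0]]
ft_force: [-11.5, 0.0, 9.4]
width: 29.9
```

Contact came at x = 503.7, exactly where the earlier flush contact predicts, and it did not yield. I withdraw.

step_arm:
  moves:
    - [[0.02, 0, 0, 0, 0, 0], [0.06, 0, -0.01, 0, 0, 0], [0.12, 0, -0.02, 0, 0, 0], [0.14, 0.05, -0.1, 0, 0, 0], [0.14, 0.1, -0.3, 0, 0, 0], [0.14, 0.2, -0.5, 0, 0, 0], [0.14, 0.4, -0.7, 0, 0, 0], [0.14, 0.6, -0.8, 0, 0, 0], [0.14, 0.8, -0.8, 0, 0, 0], [0.14, 0.8, -0.8, 0, 0, 0], [0.14, 0.8, -0.8, 0, 0, 0], [0.14, 0.8, -0.8, 0, 0, 0]]

```text
time_s: 26.2
position: [485.9, 161.7, 175.8]
eef_rot: [[-0.999, 0.044, -0.001], [0.044, 0.999, -0.002], [0.001, -0.002, -1.0]]
ft_force: [1.0, -0.1, -0.8]
width: 30.2
```

```bash
python3 g.py ; python3 - <<'E'
from workcell import *
from h import *
p=read_camera("scene");cv2.imwrite("pics/s13.png",cv2.resize(p["image"][120:350,170:450,::-1],None,fx=2.5,fy=2.5));pickle.dump(p,open("s13.pkl","wb"))
X=cloud(p);hsv=cv2.cvtColor(p["image"],cv2.COLOR_RGB2HSV)
b=(hsv[...,0]>90)&(hsv[...,0]<118)&(hsv[...,1]>70)&(X[...,0]>430)&(X[...,0]<620)&(X[...,1]>-140)&(X[...,1]<60)
q=X[b&(X[...,2]>56)&(X[...,2]<70)]
print(len(q),cv2.minAreaRect(q[:,:2].astype(np.float32)))
b=((hsv[...,0]<8)|(hsv[...,0]>172))&(hsv[...,1]>150)&(X[...,1]<-120)&(X[...,1]>-200)&(X[...,2]>55)&(X[...,2]<65);q=X[b];print("cup lid",q.mean(0),(q.min(0)+q.max(0))/2)
E
```

```text
t 26.2 P [485.9 161.7 175.8] yaw 3.0971 F [ 1.  -0.1 -0.8] w 30.2 tilt 0.0019
1377 ((549.6705932617188, -35.84174346923828), (152.81948852539062, 80.26315307617188), 88.34854888916016)
cup lid [ 529.04164201 -161.3470669    58.06969861] [ 529.53325978 -160.76529037   58.39205288]
```

View pics/s13.png

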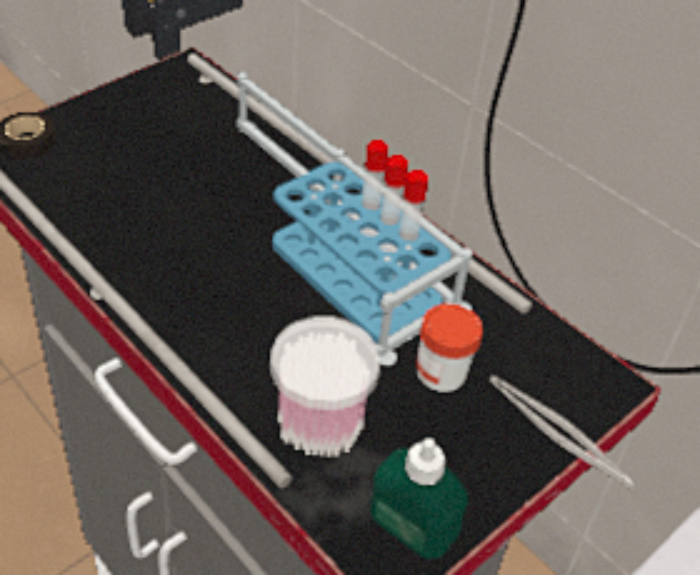

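```bash
python3 -c "
from workcell import *
print(hand_in())"
```

```text
the job is handed in; nothing more can be done
None
```

I handed the job in at about 26 s. As far as my checks can tell, every step was met, but the hand-in gives no verdict.

- **Cup:** I gripped it by the lid, lifted it over the end stop and set it down upright. It stands at about x 530, y -158 to -161 mm, roughly 45 mm past the stop's working face. It was still upright in the last scene picture.
- **Rack to the rail:** I slid it flat with both fingers on its front side until it stopped at about 15 N. Its yaw then measured -0.041 rad against -0.042 for the gallery, with about 178 mm still to go to the end stop.
- **Rack to the end stop:** I pushed its left end along the rail until it stopped firmly at about 12 N. The yaw then measured -0.034 to -0.037 rad, which hinted that the left end might be about 1 mm off the rail. I therefore pressed the front side once more, up to about 11 N; contact came exactly where the earlier flush contact predicted.
- **Last checks:**
  - **Top camera:** taken before that final press, it put the rack within about 1 mm of the docked position.
  - **Scene camera:** taken after the press, it gave yaw -0.029 rad. That differs from the gallery's -0.042 rad, but the bars partly hide the rack in that view. It also placed the rack about 2–3 mm from the docked position by its own fit of the gallery, which is about the limit of its calibration. I relied on the contact forces and positions over that reading.
  - **Other things:** by eye in the last scene picture, the bottle, tub, tape and forceps had not moved, and the gripper was clear of everything.

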